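# Blow down the strainer at the steam trap test wall

### The job

Open the isolation valve by swinging its red lever all the way round to its open stop. Then, with the valve open, find by feel which one of the three identical blowdown plungers under the header pipe is free (the other two are locked and barely give: touch them only gently), push that one fully home against its spring, keep it home for a good second and let it spring all the way out again. Leave the valve fully open and do not move the loose fittings and tools on the ledge.

Things in the scene. Friction and masses are not known exactly. Their poses are not given: they have to be found in the camera images.
- console: The fixed blowdown manifold, origin on the ledge; x points away from the robot (yaw varies), y along the row of plungers, z up. A sloping dark block carries three steel plungers at y = +75, 0 and -75 mm. Each is a mushroom cap 34 mm in diameter, 10 mm thick, on an 18 mm stem; its outward axis is (-sin 35, 0, cos 35) (35 degrees from vertical) in this frame; pressing goes the opposite way.
- pipe_mid (a point): Middle of the axis of the header pipe above the plungers: 80 mm in diameter, along the console's y, 410 mm long over its ends, on legs at y = +/-187 mm; axis 50 mm beyond and 120 mm above the cap faces. It leaves no room for a gripper body straight above a plunger: come tilted from the robot's side, along the plunger's axis, with the wide side of the gripper parallel to the pipe.
- cap_left (a point): Centre of the outer face of the plunger at y = +75 mm (x = -50, z = 115 mm in the console's frame) when it is out; stays put when pressed. The face is square to the plunger's axis. Any of the three may be the free one; they look alike. The free one gives at about 3.5 N, needs about 11 N at the end of its 18 mm stroke, then meets a hard stop; a locked one bears on its pin: about 1 mm per 8 N; never over 45 N on it.
- cap_mid (a point): The same for the plunger at y = 0.
- cap_right (a point): The same for the plunger at y = -75 mm.
- plunger (a joint): Stroke of the free plunger, whichever of the three it is: 0 = out, 0.018 m = fully home at its stop. It springs back when let go.
- lever_grip (a point): Centre of the graspable part of the upright round grip post at the end of the red lever: 22 mm in diameter, free from 32 mm below to 28 mm above this point; the flat lever arm (22 mm wide) lies below it. 110 mm from the pivot; moves with the lever.
- lever_pivot (a point): Point on the lever's vertical pivot axis, at the same height as lever_grip. The pivot stands on a fixed bronze valve body (140 mm long, 90 mm high) whose place and yaw vary.
- lever (a joint): Lever angle: 0 = shut stop, 1.571 rad = fully open stop; grows counter-clockwise seen from above. It starts at 0 to 0.3 and stays where it is left (needs about 2 N at the grip).
- strainer_c (a point): Centre of a stainless trap strainer, a stepped upright cylinder 52 mm in diameter, 60 mm high. A bystander; leave it where it is.
- snubber_c (a point): Centre of a brass gauge snubber, a stepped upright cylinder 26 mm in diameter, 45 mm high. A bystander; leave it where it is.
- coupler_c (a point): Centre of a zinc pipe coupler, an upright ring 42 mm in diameter, 40 mm high. A bystander; leave it where it is.
- rod_c (a point): Middle of a lying steel sounding rod with a black rubber tip, 225 mm long, 16 mm high, along its body's x axis. A bystander; leave it where it is.
- wrench_c (a point): Point near the middle of a lying steel wrench, lower than 20 mm. A bystander; leave it where it is.
- flange_c (a point): Centre of a dark steel hub flange lying flat, 70 mm in diameter, 28 mm high. A bystander; leave it where it is.

How it is judged:
By the outcome, as a careful person would: the job done as asked, in the order asked, and still so for the second after the job is handed in, with the robot touching nothing.
It also fails if it takes over 48 s, if anything falls off the work surface, if the arm or the gripper's body presses on something with over 40 N, if the wrist force passes 120 N, or if a joint passes its speed limit or range.

### The arm

A 7-joint arm with a two-finger parallel gripper is mounted at the origin on the work surface. World frame = base frame: x ahead of the robot, y to its left, z up, the work surface at z = 0. Lengths are in m, angles in rad, forces in N, time in s.
With the tool pointing down it reaches from about 0.425 to 0.875 m from the base axis. Payload 4.7 kg.
Tool frame: the origin (TCP) lies where the fingers leave the gripper's body, on its centre line; the fingertips stand 70 mm ahead of it and the grasp point (between the pads) lies 51 mm ahead of it; z points along the fingers, y is the line along which they close (so a half turn about z gives the same grasp; the last joint's range is limited). The gripper opens to 87 mm and grips with 3 to 60 N. Pads are 19 mm wide; open, the fingers measure 117 mm over their backs; the gripper's body (75 mm by 190 mm) begins 51 mm behind the grasp point.
Start: joints at [1.165, 0.321, -0.07, 1.45, 0.023, 1.371, -0.057], TCP at [0.265, -0.594, 0.292] pointing down, gripper open.
Joint ranges: [-2.86, 2.86], [-0.3, 2.09], [-1.38, 1.24], [0.06, 2.45], [-1.56, 4.7], [0.09, 2.05], [-2.69, 2.69]. Speed limits (rad/s): [2.57, 2.57, 3.14, 3.14, 3.14, 3.14, 3.14].

### API

Orientations are given as a rotation vector (axis times angle).
In Python, from bench import ctrl gives the robot as it stands.
- The arm moves only by the tool drive_tool, never from a script. Its argument "motion" is a list of rows, each a list of 3 entries, a list of its own where there are three numbers: the shift along the tool's x, y, z in cm, then the turn, a rotation vector about the tool's x, y, z in degrees, then the opening, from -1 (shut) to 1 (fully open). In form: [[[x, y, z], [ax, ay, az], claw], ...]. A call has 1 to 12 rows; each row shifts and turns the commanded pose from where the row before left it, along the tool's axes as they then stand; what a row does not reach is not made up. A row lasts 1/8 s, in which the tool goes at most 62.5 mm and 10.7 degrees, less where a joint would pass 70% of its speed; a pose out of reach is approached as far as the arm can. A call with a gripper value outside its range is refused whole. The fingers move at their own pace and stop on an object; "force" is the grip in N (left out, the last holds). Time passes only in rows, so rows that do not move let the fingers close. It gives the time, the measured TCP pose, the force, the opening and the grip force at its end, in the units of the state.
- ctrl.get_state(): the state, without advancing time (a new reading comes with each control period).
- ctrl.get_image(name): name is "scene" or "side" or "wrist"; returns the picture (480x640x3 uint8, red, green, blue); there is no depth.
- ctrl.calibration(name): a dict with "K" (3x3 intrinsics, pixels), "origin" and "attitude" of the camera in the world; the wrist camera has in their place "tool_from_camera" (4x4, takes a point from camera to tool coordinates, whose origin is the TCP and whose axes are the flange's). Camera axes: x right, y up, looking along -z (the intrinsics and any distortion apply to the point x, -y, -z); pixel columns grow to the right and rows downward; lengths in m; the calibration is good to about 2 mm. A picture is of the moment at which its call begins: read the wrist's pose just before it. calibration takes no time and is no camera call.
- ctrl.close_job(): hands the job in; it is judged then, once.
The state is a dict: "time": time; "joint_positions": joint angles; "qd": joint speeds; "joint_torque": joint torques, N m; "position": TCP position; "tool_rot": TCP orientation; "ft_force": force on the tool from outside, world axes, zero at the start; "torque": the same for the moment, N m; "grip_width": opening from 0.0 (shut) to 1.0 (fully open); "grip_force": force on a finger pad.
Only numpy, scipy, OpenCV 4.12 (cv2) and the standard library are available. Lean on these libraries where they do the work, as an engineer would, in place of code of your own. Each camera call takes 0.05 s, during which the arm holds its last target. There are 200 camera calls.

## Working session

There is one attempt and no reset: what is moved stays moved. The work goes in short steps, Python scripts to look and compute and a tool call to move; the robot and the scene stay as the last step left them, time stands still between calls to the robot, and variables do not carry over. Pictures are saved under pics/ and viewed, at most 10 in all, crops included, and the job is handed in when it is done.

Besides the shell and the picture viewer there is one more tool, called after "Request:" by a JSON object that holds its "fn" and its "kwargs". drive_tool: Moves the arm, as the interface text tells. Its arguments: {"type":"object","properties":{"motion":{"type":"array","items":{"type":"array"}},"force":{"type":"number"}},"required":["motion"]}

```bash
mkdir -p pics; ls; python3 - <<'E'
from bench import ctrl
import cv2
s=ctrl.get_state();print(s)
for n in("scene","side","wrist"):
    print(n,ctrl.calibration(n)); cv2.imwrite(f"pics/{n}0.png",ctrl.get_image(n)[:,:,::-1])
E
```

```text
pics
{'time': 0.0, 'joint_positions': array([ 1.16513631,  0.32178637, -0.07008447,  1.45169852,  0.02261042,
        1.3707862 , -0.05690287]), 'qd': array([-0.00277251,  0.00070146,  0.00123434, -0.00223389,  0.00197899,
       -0.00087095,  0.00143619]), 'joint_torque': array([ 7.91195343e-04, -4.91285741e+01, -4.03295355e-01, -3.12532461e+01,
       -6.39463635e-02,  4.37443075e-02,  1.87061119e-04]), 'position': array([ 0.2646845 , -0.59319849,  0.29117337]), 'tool_rot': array([-3.07085944e+00, -6.54193506e-01,  7.86434139e-04]), 'ft_force': array([ 0.11205708, -0.0960302 , -0.3710492 ]), 'torque': array([-0.02453517,  0.03862754,  0.0207059 ]), 'grip_force': 0.0, 'grip_width': 0.9978835793696399}
scene {'K': array([[489.59711785,   0.        , 319.37650634],
       [  0.        , 489.59711785, 245.44470642],
       [  0.        ,   0.        ,   1.        ]]), 'origin': array([ 1.08260689, -0.77188075,  1.04913968]), 'attitude': array([0.77900084, 0.26147553, 0.56818338])}
side {'K': array([[487.66525906,   0.        , 322.94228919],
       [  0.        , 487.66525906, 250.32803773],
       [  0.        ,   0.        ,   1.        ]]), 'origin': array([0.3278709 , 1.01818001, 0.87923991]), 'attitude': array([ 0.128959  , -1.36087229, -2.62652127])}
wrist {'K': array([[377.83983272,   0.        , 322.80939635],
       [  0.        , 377.83983272, 237.4614995 ],
       [  0.        ,   0.        ,   1.        ]]), 'tool_from_camera': array([[-4.04910194e-04,  9.70206468e-01,  2.42279270e-01,
         6.75783490e-02],
       [ 9.99999682e-01,  5.59209142e-04, -5.68097556e-04,
         3.56405906e-04],
       [-6.86656706e-04,  2.42278963e-01, -9.70206387e-01,
        -9.28543022e-02],
       [ 0.00000000e+00,  0.00000000e+00,  0.00000000e+00,
         1.00000000e+00]])}
```

View pics/scene0.png

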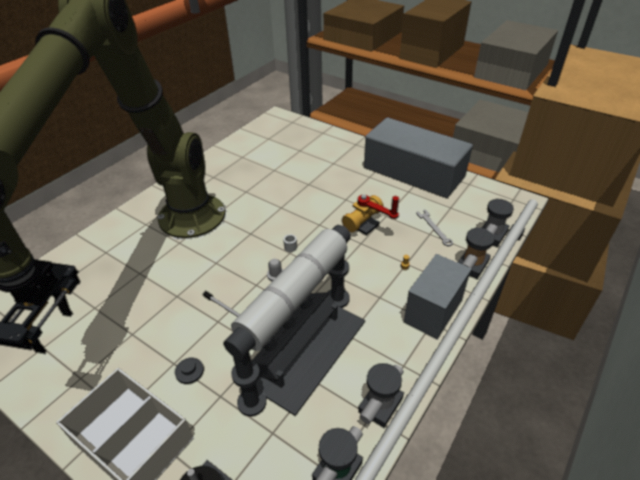

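View pics/side0.png

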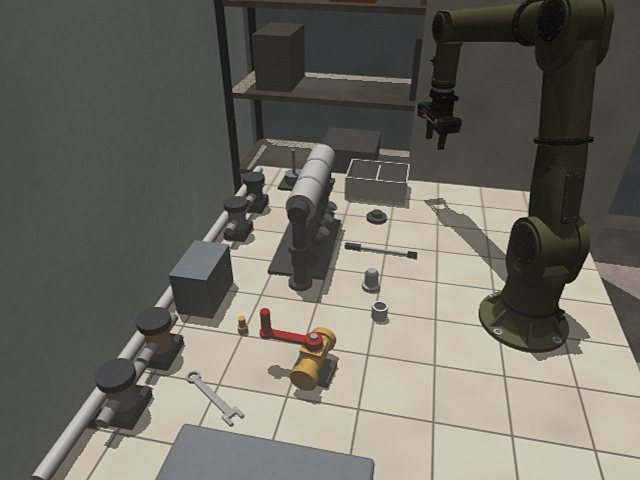

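```bash
cat > h.py <<'E'
import numpy as np, cv2
from scipy.spatial.transform import Rotation as R
from bench import ctrl
def cam(n,state=None):
    c=ctrl.calibration(n)
    if n!="wrist": return c["K"],R.from_rotvec(c["attitude"]).as_matrix(),c["origin"]
    T=np.eye(4);T[:3,:3]=R.from_rotvec(state["tool_rot"]).as_matrix();T[:3,3]=state["position"]
    T=T@c["tool_from_camera"];return c["K"],T[:3,:3],T[:3,3]
def ray(C,uv):
    K,A,o=C; p=np.linalg.inv(K)@[uv[0],uv[1],1]; d=A@[p[0],-p[1],-p[2]]
    return o,d/np.linalg.norm(d)
def tri(obs):  # [(cam,uv)..] -> point, residual px-ish (m)
    M=np.zeros((3,3));b=np.zeros(3);P=[]
    for C,uv in obs:
        o,d=ray(C,uv);Q=np.eye(3)-np.outer(d,d);M+=Q;b+=Q@o;P.append((Q,o))
    x=np.linalg.solve(M,b);return x,[np.linalg.norm(Q@(x-o)) for Q,o in P]
def proj(C,X):
    K,A,o=C;p=A.T@(np.asarray(X)-o);p=K@[p[0],-p[1],-p[2]];return p[:2]/p[2]
def atz(C,uv,z):
    o,d=ray(C,uv);return o+d*(z-o[2])/d[2]
def crop(src,x0,x1,y0,y1,f,out):
    im=src[y0:y1,x0:x1];im=cv2.resize(im,None,fx=f,fy=f,interpolation=cv2.INTER_CUBIC)
    for x in range((x0+19)//20*20,x1,20): cv2.putText(im,str(x),(int((x-x0)*f),10),0,.35,(255,0,255));cv2.line(im,(int((x-x0)*f),12),(int((x-x0)*f),20),(255,0,255))
    for y in range((y0+19)//20*20,y1,20): cv2.putText(im,str(y),(0,int((y-y0)*f)),0,.35,(255,0,255));cv2.line(im,(25,int((y-y0)*f)),(33,int((y-y0)*f)),(255,0,255))
    cv2.imwrite(out,im)
E
python3 - <<'E'
import cv2
from h import crop
crop(cv2.imread("pics/scene0.png"),215,415,185,415,2.6,"pics/sc1.png")
crop(cv2.imread("pics/side0.png"),225,425,140,395,2.35,"pics/si1.png")
E
```

```text
(no output)
```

View pics/sc1.png

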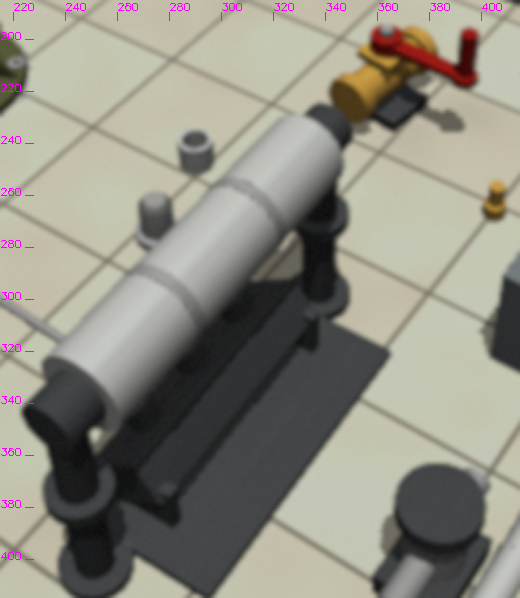

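View pics/si1.png

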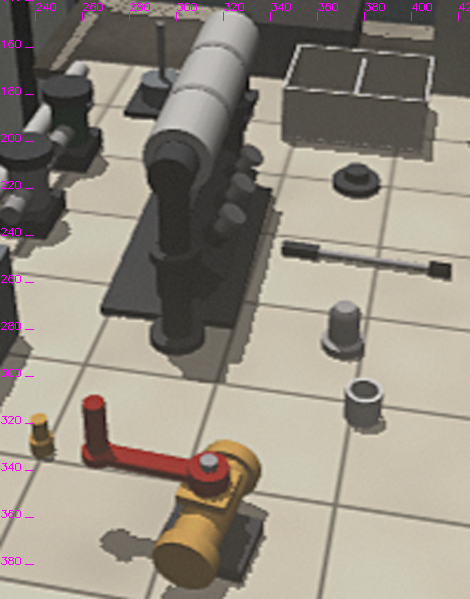

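```bash
python3 - <<'E'
from h import *
np.set_printoptions(precision=4,suppress=True)
S,D=cam("scene"),cam("side")
g=tri([(S,(394.8,205)),(D,(265.2,319.8))]);p=tri([(S,(363.5,198.8)),(D,(313.9,336.2))])
print("grip",g,"pivot",p,np.linalg.norm((g[0]-p[0])[:2]))
c=tri([(S,(365,320.4)),(D,(268.8,271.9))]);print("corner ++",c)
print("corner +-",atz(S,(295,414.6),c[0][2]),"corner -+",atz(D,(323.7,278.7),c[0][2]),atz(D,(340.7,220),c[0][2]))
for uv in((332.7,206.4),(328.4,219.1),(324.6,231.9)): print("cap",atz(D,uv,.115))
for n,C,uv in(("strainer",S,(275,277)),("strainer",D,(371,285)),("coupler",S,(290,248)),("coupler",D,(379.6,318)),("snub",S,(405,266)),("snub",D,(242,333)),("rodtip",S,(205,293)),("rodends",D,(345,245)),("",D,(417,256)),("flange",S,(189,372)),("wr",D,(190,376)),("wr",D,(240,418))): print(n,atz(C,uv,0.01))
E
```

```text
grip (array([0.6058, 0.2721, 0.1355]), [np.float64(0.0014333359829818146), np.float64(0.0014333359829817498)]) pivot (array([0.4968, 0.2749, 0.1098]), [np.float64(0.0024165300685698664), np.float64(0.0024165300685697177)]) 0.10904240089585186
corner ++ (array([ 0.7045, -0.0532,  0.0055]), [np.float64(0.0030928934139755324), np.float64(0.003092893413975452)])
corner +- [ 0.7141 -0.3705  0.0055] corner -+ [ 0.5387 -0.0565  0.0055] [ 0.5453 -0.3821  0.0055]
cap [ 0.5561 -0.2807  0.115 ]
cap [ 0.5549 -0.204   0.115 ]
cap [ 0.5523 -0.133   0.115 ]
strainer [ 0.4134 -0.0666  0.01  ]
strainer [ 0.402  -0.0507  0.01  ]
coupler [0.376  0.0538 0.01  ]
coupler [0.3641 0.0785 0.01  ]
snub [0.7031 0.1818 0.01  ]
snub [0.6937 0.2029 0.01  ]
rodtip [ 0.2884 -0.2245  0.01  ]
rodends [ 0.5057 -0.2307  0.01  ]
 [ 0.2816 -0.218   0.01  ]
flange [ 0.4362 -0.4298  0.01  ]
wr [0.7635 0.3561 0.01  ]
wr [0.616  0.4384 0.01  ]
```

Request:
{"fn": "drive_tool", "kwargs": {"motion": [[[0, 0, -6], [0, 0, 0], 1], [[0, 0, -6], [0, 0, 0], 1], [[3.7, -3.6, 0], [0, 0, 0], 1], [[3.7, -3.6, 0], [0, 0, 0], 1], [[3.7, -3.6, 0], [0, 0, 0], 1], [[3.7, -3.6, 0], [0, 0, 0], 1], [[3.7, -3.6, 0], [0, 0, 0], 1], [[3.7, -3.6, 0], [0, 0, 0], 1], [[3.7, -3.6, 0], [0, 0, 0], 1], [[3.7, -3.6, 0], [0, 0, 0], 1]], "force": 15}}

```text
time: 1.4
position: [0.4181, -0.2082, 0.4121]
tool_rot: [3.072, 0.655, -0.0]
ft_force: [0.4, -0.9, 0.4]
grip_width: 0.999
grip_force: 0.0
```

Request:
{"fn": "drive_tool", "kwargs": {"motion": [[[3.7, -3.6, 0], [0, 0, 0], 1], [[3.7, -3.6, 0], [0, 0, 0], 1], [[3.7, -3.6, 0], [0, 0, 0], 1], [[3.7, -3.6, 0], [0, 0, 0], 1], [[3.7, -3.6, 0], [0, 0, 0], 1], [[3.7, -3.6, 0], [0, 0, 0], 1], [[3.7, -3.6, 0], [0, 0, 0], 1], [[3.7, -3.6, 0], [0, 0, 0], 1], [[3.7, -3.6, 2], [0, 0, 0], 1], [[3.7, -3.6, 4], [0, 0, 0], 1], [[0, 0, 0], [0, 0, 0], 1]]}}

```text
time: 2.78
position: [0.6062, 0.2713, 0.3484]
tool_rot: [-3.068, -0.665, 0.014]
ft_force: [0.3, -0.0, 0.2]
grip_width: 0.998
grip_force: 0.0
```

```bash
cat >> h.py <<'E'
def delta(s,X):  # world TCP target -> tool axes, cm
    return 100*R.from_rotvec(s["tool_rot"]).as_matrix().T@(np.asarray(X)-s["position"])
E
python3 - <<'E'
from h import *
s=ctrl.get_state();im=ctrl.get_image("wrist");cv2.imwrite("pics/w1.png",im[:,:,::-1])
print(s["time"],s["position"],s["tool_rot"],s["joint_positions"])
C=cam("wrist",s);print(proj(C,[.6058,.2721,.1635]),proj(C,[.6058,.2721,.1035]),proj(C,[.4968,.2749,.112]))
print(delta(s,[.6058,.2721,.1865]))
E
```

```text
2.775 [0.60623489 0.2713067  0.34839561] [-3.06836289 -0.66465984  0.01382423] [ 0.11272014  0.44979788 -0.82072867  1.29402023  0.31828196  1.5387699
 -1.81271561]
[321.86102832 233.31305954] [322.23031077 217.50575312] [272.26250936 320.27257838]
[ 0.12560002 -0.02781328 16.18930268]
```

View pics/w1.png

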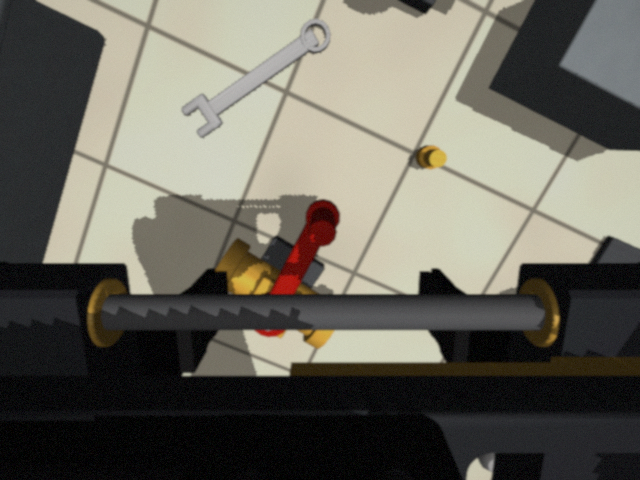

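Request:
{"fn": "drive_tool", "kwargs": {"motion": [[[0.1, 0, 4], [0, 0, 0], 1], [[0, 0, 4], [0, 0, 0], 1], [[0, 0, 4], [0, 0, 0], 1], [[0, 0, 3], [0, 0, 0], 1], [[0, 0, 1], [0, 0, 0], 1], [[0, 0, 0], [0, 0, 0], -1], [[0, 0, 0], [0, 0, 0], -1], [[0, 0, 0], [0, 0, 0], -1], [[0, 0, 0], [0, 0, 0], -1], [[0, 0, 0], [0, 0, 0], -1]], "force": 15}}

```text
time: 4.08
position: [0.6091, 0.268, 0.1942]
tool_rot: [3.073, 0.655, 0.001]
ft_force: [-0.2, 0.3, -1.0]
grip_width: 0.514
grip_force: 0.0
```

Request:
{"fn": "drive_tool", "kwargs": {"motion": [[[0, 0, 0.6], [0, 0, 0], -1], [[0, 0, 0], [0, 0, 0], -1], [[0, 0, 0], [0, 0, 0], -1], [[0, 0, 0], [0, 0, 0], -1], [[0, 0, 0], [0, 0, 0], -1]]}}

```text
time: 4.7
position: [0.6074, 0.2687, 0.187]
tool_rot: [-3.071, -0.656, 0.005]
ft_force: [-5.0, 2.1, -2.3]
grip_width: 0.247
grip_force: 15.0
```

```bash
python3 - <<'E'
from h import *
s=ctrl.get_state();print(s["position"],s["tool_rot"],s["grip_width"],s["grip_force"],s["ft_force"],s["joint_positions"])
# swing plan: 12 rows, world yaw +50 deg total, lever 92 deg
p=np.array([.4968,.2749]);g=s["position"][:2];r=g-p
print("r",np.linalg.norm(r),np.degrees(np.arctan2(r[1],r[0])))
A=R.from_rotvec(s["tool_rot"])
N=20;dl=90/N;dt=45/N
rr=.110;a0=np.arctan2(r[1],r[0])
for i in range(1,N+1,1):
    a,b=[a0+np.radians(dl*k) for k in(i-1,i)]
    d=rr*np.array([np.cos(b)-np.cos(a),np.sin(b)-np.sin(a),0])*100
    B=R.from_rotvec([0,0,np.radians(dt*(i-1))])*A
    print(i,B.inv().apply(d).round(2))
E
```

```text
[0.60743589 0.26873855 0.1870491 ] [-3.07138906 -0.65639459  0.00513382] 0.24659323130419622 14.99919404508546 [-5.01968944  2.1123546  -2.25947812] [ 0.11573358  0.53703097 -0.78065221  1.51496734  0.38662522  1.25284339
 -1.86675384]
r 0.11080732310162071 -3.187579030940931
1 [ 0.37 -0.78  0.  ]
2 [ 0.33 -0.8   0.  ]
3 [ 0.3  -0.81  0.  ]
4 [ 0.27 -0.82  0.  ]
5 [ 0.24 -0.83  0.  ]
6 [ 0.21 -0.84  0.  ]
7 [ 0.17 -0.85  0.  ]
8 [ 0.14 -0.85  0.  ]
9 [ 0.11 -0.86  0.  ]
10 [ 0.07 -0.86  0.  ]
11 [ 0.04 -0.86  0.  ]
12 [ 0.   -0.86  0.  ]
13 [-0.03 -0.86  0.  ]
14 [-0.06 -0.86  0.  ]
15 [-0.1  -0.86  0.  ]
16 [-0.13 -0.85  0.  ]
17 [-0.16 -0.85  0.  ]
18 [-0.2  -0.84  0.  ]
19 [-0.23 -0.83  0.  ]
20 [-0.26 -0.82  0.  ]
```

Request:
{"fn": "drive_tool", "kwargs": {"motion": [[[0.35, -0.8, 0], [0, 0, -2.25], -1], [[0.35, -0.8, 0], [0, 0, -2.25], -1], [[0.3, -0.8, 0], [0, 0, -2.25], -1], [[0.25, -0.8, 0], [0, 0, -2.25], -1], [[0.25, -0.85, 0], [0, 0, -2.25], -1], [[0.2, -0.85, 0], [0, 0, -2.25], -1], [[0.15, -0.85, 0], [0, 0, -2.25], -1], [[0.15, -0.85, 0], [0, 0, -2.25], -1], [[0.1, -0.85, 0], [0, 0, -2.25], -1], [[0.05, -0.85, 0], [0, 0, -2.25], -1], [[0.05, -0.85, 0], [0, 0, -2.25], -1], [[0, -0.85, 0], [0, 0, -2.25], -1]]}}

```text
time: 6.2
position: [0.5718, 0.3608, 0.1882]
tool_rot: [-2.832, -1.355, -0.015]
ft_force: [9.9, 4.5, -9.4]
grip_width: 0.246
grip_force: 15.0
```

Request:
{"fn": "drive_tool", "kwargs": {"motion": [[[0, -0.85, 0], [0, 0, -2.25], -1], [[-0.05, -0.85, 0], [0, 0, -2.25], -1], [[-0.1, -0.85, 0], [0, 0, -2.25], -1], [[-0.15, -0.85, 0], [0, 0, -2.25], -1], [[-0.15, -0.85, 0], [0, 0, -2.25], -1]]}}

```text
time: 6.82
position: [0.5327, 0.3827, 0.1886]
tool_rot: [-2.682, -1.627, -0.015]
ft_force: [6.7, 6.2, -9.4]
grip_width: 0.247
grip_force: 15.0
```

Request:
{"fn": "drive_tool", "kwargs": {"motion": [[[-0.2, -0.85, 0], [0, 0, -2.25], -1], [[-0.25, -0.8, 0], [0, 0, -2.25], -1], [[0, 0, 0], [0, 0, 0], -1]]}}

```text
time: 7.2
position: [0.5138, 0.3869, 0.1887]
tool_rot: [-2.614, -1.732, -0.011]
ft_force: [1.5, 6.0, -7.4]
grip_width: 0.248
grip_force: 15.0
```

Request:
{"fn": "drive_tool", "kwargs": {"motion": [[[-0.3, -0.8, 0], [0, 0, -2], -1], [[-0.3, -0.8, 0], [0, 0, -2], -1], [[0, 0, 0], [0, 0, 0], -1]]}}

```text
time: 7.58
position: [0.5075, 0.3845, 0.1902]
tool_rot: [2.562, 1.813, 0.036]
ft_force: [24.7, 9.3, -12.7]
grip_width: 0.251
grip_force: 15.0
```

Request:
{"fn": "drive_tool", "kwargs": {"motion": [[[0, 0, 0], [0, 0, 0], 0], [[0, 0, 0], [0, 0, 0], 0.2], [[0, 0, 0], [0, 0, 0], 0.2], [[0, 0, 0], [0, 0, 0], 0.2], [[0, 0, 0], [0, 0, 0], 0.2], [[0, 0, 0], [0, 0, 0], 0.2], [[0, 0, -4], [0, 0, 0], 0.2], [[0, 0, -5], [0, 0, 0], 0.2], [[0, 0, -6], [0, 0, 0], 0], [[0, 0, -6], [0, 0, 0], -1], [[0, 0, -3], [0, 0, 0], -1], [[0, 0, 0], [0, 0, 0], -1]]}}

```text
time: 9.07
position: [0.4973, 0.3841, 0.4307]
tool_rot: [-2.56, -1.82, -0.007]
ft_force: [-0.5, 0.6, -0.9]
grip_width: 0.246
grip_force: 0.0
```

```bash
python3 - <<'E'
from h import *
s=ctrl.get_state();print(s["time"],s["position"],s["tool_rot"],s["joint_positions"],s["ft_force"])
a=ctrl.get_image("side")[:,:,::-1];b=ctrl.get_image("wrist")[:,:,::-1]
crop(a,225,425,240,440,2,"pics/t.png");im=cv2.imread("pics/t.png")
b=cv2.resize(b,(400,300));o=np.zeros((400,800,3),np.uint8);o[:,:400]=im;o[:300,400:]=b;cv2.imwrite("pics/chk.png",o)
E
```

```text
9.075 [0.49730768 0.38410618 0.43067058] [-2.55988607 -1.82018955 -0.00735708] [ 0.0423165   0.41463604 -1.06362427  1.24387691  0.36307807  1.67500413
 -1.27623556] [-0.51898388  0.62884153 -0.94962875]
```

View pics/chk.png

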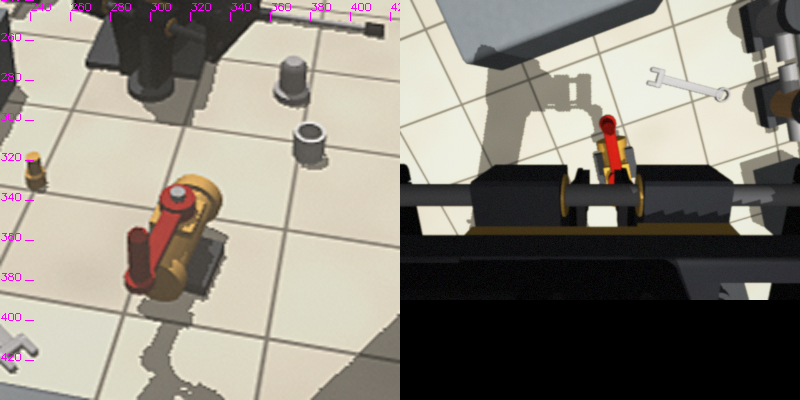

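```bash
python3 - <<'E'
from h import *
s=ctrl.get_state();A=R.from_rotvec(s["tool_rot"])
T=R.from_euler("z",1.5,degrees=True)*R.from_matrix(np.array([[-1,0,0],[0,1,0],[0,0,-1.]]))
dv=(A.inv()*T).as_rotvec(degrees=True);print(dv)
n=11;d=np.array([.44,-.205,.40])-s["position"]
for i in range(n): print((A*R.from_rotvec(dv*i/n,degrees=True)).inv().apply(d/n*100).round(2))
E
```

```text
[-6.27297729e-02  1.91649634e-02 -1.10679443e+02]
[-5.22  1.27  0.25]
[-5.36  0.33  0.25]
[-5.34 -0.61  0.25]
[-5.15 -1.53  0.25]
[-4.8  -2.41  0.25]
[-4.31 -3.21  0.25]
[-3.68 -3.91  0.25]
[-2.94 -4.49  0.25]
[-2.11 -4.94  0.25]
[-1.21 -5.23  0.25]
[-0.28 -5.36  0.25]
```

Request:
{"fn": "drive_tool", "kwargs": {"motion": [[[-5.2, 1.3, 0.25], [0, 0, -10], -1], [[-5.4, 0.3, 0.25], [0, 0, -10], -1], [[-5.3, -0.6, 0.25], [0, 0, -10], -1], [[-5.15, -1.5, 0.25], [0, 0, -10], -1], [[-4.8, -2.4, 0.25], [0, 0, -10], -1], [[-4.3, -3.2, 0.25], [0, 0, -10], -1], [[-3.7, -3.9, 0.25], [0, 0, -10], -1], [[-2.95, -4.5, 0.25], [0, 0, -10], -1], [[-2.1, -4.95, 0.25], [0, 0, -10], -1], [[-1.2, -5.2, 0.25], [0, 0, -10], -1], [[-0.3, -5.3, 0.25], [0, 0, -10], -1], [[0, 0, 0], [0, 0, 0], -1]]}}

```text
time: 10.68
position: [0.3825, -0.1237, 0.4036]
tool_rot: [-0.364, -3.113, 0.003]
ft_force: [-0.2, 1.1, -0.3]
grip_width: 0.006
grip_force: 0.0
```

Request:
{"fn": "drive_tool", "kwargs": {"motion": [[[0, 0, 0.5], [0, -7, 0], -1], [[0, 0, 0.5], [0, -7, 0], -1], [[0, 0, 0.5], [0, -7, 0], -1], [[0, 0, 0.5], [0, -7, 0], -1], [[0, 0, 0.5], [0, -7, 0], -1], [[0, 0, 0], [0, 0, 0], -1], [[0, 0, 0], [0, 0, 0], -1]]}}

```text
time: 11.55
position: [0.4316, -0.1336, 0.3651]
tool_rot: [0.321, 2.861, -0.043]
ft_force: [0.2, 1.2, 0.1]
grip_width: -0.001
grip_force: 0.0
```

```bash
python3 - <<'E'
from h import *
s=ctrl.get_state();im=ctrl.get_image("wrist")
cv2.imwrite("pics/w2.png",im[:,:,::-1])
print(s["time"],s["position"],s["tool_rot"],s["joint_positions"])
C=cam("wrist",s)
for X in([.5561,-.2807,.115],[.5549,-.204,.115],[.5523,-.133,.115]): print(proj(C,X))
E
```

```text
11.55 [ 0.4316297  -0.13357804  0.3651391 ] [ 0.32149849  2.86131006 -0.04302904] [ 2.43140041e-01 -2.99723044e-01  1.27990967e-03  1.95371998e+00
 -5.02158792e-03  1.22400246e+00  1.59250743e+00]
[212.64793201 287.1472966 ]
[282.34241587 272.88925536]
[349.48702437 257.87790401]
```

View pics/w2.png

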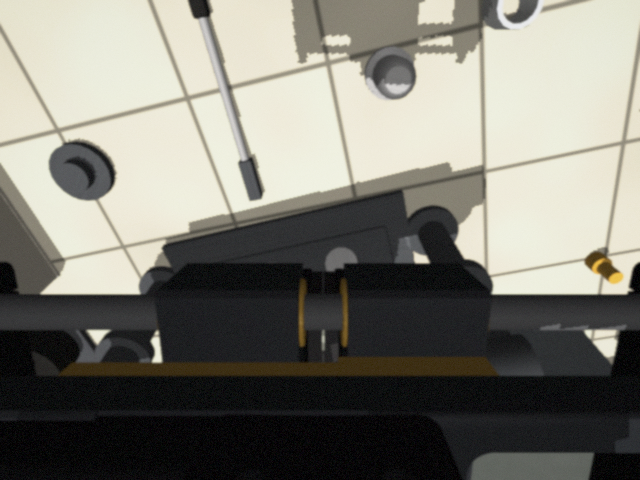

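```bash
python3 - <<'E'
from h import *
s=ctrl.get_state();C=cam("wrist",s);D=cam("side");S=cam("scene")
print(tri([(C,(341,261)),(D,(324.6,231.9))]))
print("plate corners", [atz(C,uv,.008).round(4) for uv in((405,191),(166,245))])
print(R.from_rotvec(s["tool_rot"]).as_matrix().round(3))
# pipe ends: check projected model in scene/side for yaw 1.5
for cx,cy in((.5545,-.2065),(.556,-.212)):
  for y in(.205,-.205):
    Z=R.from_euler("z",1.5,degrees=True).apply([.05,y,0])+[cx,cy,.235]
    print(cx,cy,y,proj(S,Z),proj(D,Z))
E
```

```text
(array([ 0.55561279, -0.14234368,  0.11014912]), [np.float64(0.0019772589059995466), np.float64(0.0019772589059995236)])
plate corners [array([ 0.5413, -0.0556,  0.008 ]), array([ 0.5476, -0.372 ,  0.008 ])]
[[-0.941  0.222  0.255]
 [ 0.214  0.975 -0.059]
 [-0.261 -0.001 -0.965]]
0.5545 -0.2065 0.205 [342.78153279 230.07228929] [296.44054066 218.04089088]
0.5545 -0.2065 -0.205 [235.28881823 346.21627469] [324.25260735 152.14900909]
0.556 -0.212 0.205 [342.08452738 231.52408418] [296.39212992 216.86540782]
0.556 -0.212 -0.205 [233.98727943 348.49790004] [324.13189185 151.41679832]
```

```bash
cat >> h.py <<'E'
YAW=1.3
AX=R.from_euler("z",YAW,degrees=True).apply([-np.sin(np.radians(35)),0,np.cos(np.radians(35))])
TR=R.from_euler("zy",[YAW,-35],degrees=True)*R.from_matrix(np.array([[-1,0,0],[0,1,0],[0,0,-1.]]))
def plan(s,X,n,T=TR):
    A=R.from_rotvec(s["tool_rot"]);dv=(A.inv()*T).as_rotvec(degrees=True);d=(np.asarray(X)-s["position"])/n*100
    print("turn/row",(dv/n).round(2))
    for i in range(n): print((A*R.from_rotvec(dv*i/n,degrees=True)).inv().apply(d).round(2))
E
python3 - <<'E'
from h import *
s=ctrl.get_state();print(AX,TR.as_matrix().round(2));plan(s,np.array([.556,-.214,.115])+.15*AX,6)
E
```

```text
[-0.5734288  -0.01301292  0.81915204] [[-0.82 -0.02  0.57]
 [-0.02  1.    0.  ]
 [-0.57 -0.01 -0.82]]
turn/row [-0.88 -3.31 -2.16]
[-0.34 -1.19  2.3 ]
[-0.16 -1.24  2.29]
[ 0.02 -1.28  2.28]
[ 0.2  -1.31  2.25]
[ 0.38 -1.33  2.21]
[ 0.56 -1.35  2.17]
```

Request:
{"fn": "drive_tool", "kwargs": {"motion": [[[-0.3, -1.2, 2.3], [-0.9, -3.3, -2.2], -1], [[-0.2, -1.2, 2.3], [-0.9, -3.3, -2.2], -1], [[0, -1.3, 2.3], [-0.9, -3.3, -2.2], -1], [[0.2, -1.3, 2.2], [-0.9, -3.3, -2.2], -1], [[0.4, -1.3, 2.2], [-0.9, -3.3, -2.2], -1], [[0.5, -1.3, 2.2], [-0.9, -3.3, -2.2], -1], [[0, 0, 0], [0, 0, 0], -1], [[0, 0, 0], [0, 0, 0], -1]]}}

```text
time: 12.6
position: [0.4718, -0.2158, 0.2392]
tool_rot: [-0.034, 2.531, -0.008]
ft_force: [0.2, -0.2, -0.4]
grip_width: 0.006
grip_force: 0.0
```

```bash
python3 - <<'E'
from h import *
s=ctrl.get_state();im=ctrl.get_image("wrist");cv2.imwrite("pics/w3.png",im[:,:,::-1])
print(s["time"],s["position"],s["tool_rot"],s["joint_positions"],s["ft_force"])
plan(s,np.array([.556,-.214,.115])+.15*AX,4)
C=cam("wrist",s)
for y in(75,0,-75): print(proj(C,R.from_euler("z",YAW,degrees=True).apply([0,y/1000,0])+[.556,-.214,.115]))
E
```

```text
12.6 [ 0.47176441 -0.21582461  0.2391988 ] [-0.03391705  2.53071598 -0.00800036] [ 0.33306757 -0.21296292  0.19824088  2.22754087 -0.44616533  0.63419647
  2.43209102] [ 0.22828996 -0.24127224 -0.38486703]
turn/row [ 0.03 -0.    0.05]
[ 0.06 -0.    0.  ]
[ 0.06 -0.    0.  ]
[ 0.06 -0.    0.  ]
[ 0.06 -0.    0.  ]
[438.80651816 240.82285052]
[324.94844041 239.6444304 ]
[211.74830565 238.47281992]
```

View pics/w3.png

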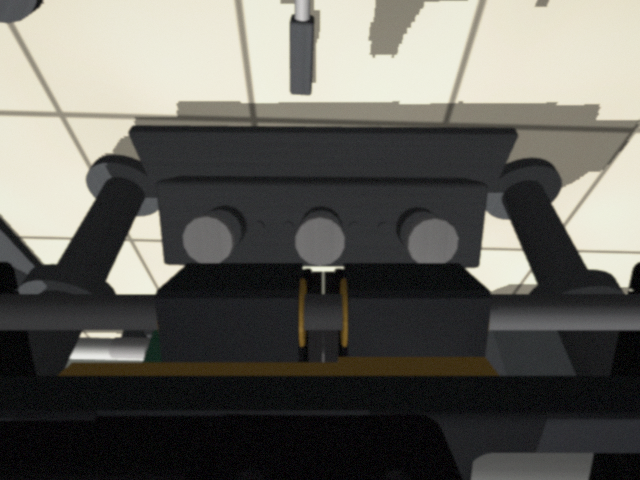

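Request:
{"fn": "drive_tool", "kwargs": {"motion": [[[0.1, -0.2, 2], [0, 0, 0], -1], [[0.1, 0, 2], [0, 0, 0], -1], [[0, 0, 2], [0, 0, 0], -1], [[0, 0, 1], [0, 0, 0], -1], [[0, 0, 0], [0, 0, 0], -1], [[0, 0, 0], [0, 0, 0], -1]]}}

```text
time: 13.4
position: [0.5097, -0.2189, 0.1805]
tool_rot: [-0.033, 2.53, -0.009]
ft_force: [1.2, 1.0, -0.5]
grip_width: 0.007
grip_force: 0.0
```

Request:
{"fn": "drive_tool", "kwargs": {"motion": [[[0, 0, 0.3], [0, 0, 0], -1], [[0, 0, 0.3], [0, 0, 0], -1], [[0, 0, 0], [0, 0, 0], -1], [[0, 0, 0], [0, 0, 0], -1]]}}

```text
time: 13.9
position: [0.5128, -0.2187, 0.1745]
tool_rot: [-0.033, 2.531, -0.009]
ft_force: [0.2, -0.0, 0.3]
grip_width: 0.003
grip_force: 0.0
```

Request:
{"fn": "drive_tool", "kwargs": {"motion": [[[0, 0, 0.2], [0, 0, 0], -1], [[0, 0, 0.1], [0, 0, 0], -1], [[0, 0, 0], [0, 0, 0], -1], [[0, 0, 0], [0, 0, 0], -1]]}}

```text
time: 14.4
position: [0.5146, -0.2187, 0.172]
tool_rot: [-0.032, 2.531, -0.009]
ft_force: [0.2, 0.2, -0.2]
grip_width: 0.01
grip_force: 0.0
```

Request:
{"fn": "drive_tool", "kwargs": {"motion": [[[0, 0, 0.2], [0, 0, 0], -1], [[0, 0, 0.2], [0, 0, 0], -1], [[0, 0, 0], [0, 0, 0], -1]]}}

```text
time: 14.78
position: [0.5164, -0.2188, 0.1697]
tool_rot: [-0.032, 2.531, -0.007]
ft_force: [-14.6, 2.2, 13.7]
grip_width: 0.008
grip_force: 9.6
```

Request:
{"fn": "drive_tool", "kwargs": {"motion": [[[0, 0, 0.2], [0, 0, 0], -1], [[0, 0, 0.1], [0, 0, 0], -1], [[0, 0, 0], [0, 0, 0], -1]]}}

```text
time: 15.15
position: [0.5176, -0.2189, 0.1681]
tool_rot: [-0.032, 2.53, -0.006]
ft_force: [-24.9, 4.2, 25.0]
grip_width: 0.005
grip_force: 17.1
```

Request:
{"fn": "drive_tool", "kwargs": {"motion": [[[0, 0, -1.5], [0, 0, 0], -1], [[0, 0, -1.5], [0, 0, 0], -1], [[0, 2, 0], [0, 0, 0], -1], [[0, 3, 0], [0, 0, 0], -1], [[0, 2.5, 0], [0, 0, 0], -1], [[0, 0, 1], [0, 0, 0], -1], [[0, 0, 1], [0, 0, 0], -1], [[0, 0, 0], [0, 0, 0], -1], [[0, 0, 0], [0, 0, 0], -1]]}}

```text
time: 16.27
position: [0.5112, -0.1444, 0.1732]
tool_rot: [-0.031, 2.532, -0.009]
ft_force: [-0.3, -0.2, -0.3]
grip_width: 0.003
grip_force: 0.0
```

Request:
{"fn": "drive_tool", "kwargs": {"motion": [[[0, 0, 0.2], [0, 0, 0], -1], [[0, 0, 0.2], [0, 0, 0], -1], [[0, 0, 0], [0, 0, 0], -1], [[0, 0, 0], [0, 0, 0], -1]]}}

```text
time: 16.77
position: [0.5136, -0.1441, 0.1705]
tool_rot: [-0.032, 2.53, -0.009]
ft_force: [-2.3, -1.1, 2.1]
grip_width: 0.006
grip_force: 1.4
```

Request:
{"fn": "drive_tool", "kwargs": {"motion": [[[0, 0, 0.2], [0, 0, 0], -1], [[0, 0, 0.2], [0, 0, 0], -1], [[0, 0, 0], [0, 0, 0], -1]]}}

```text
time: 17.15
position: [0.5161, -0.144, 0.1671]
tool_rot: [-0.032, 2.531, -0.009]
ft_force: [-3.1, -2.0, 3.7]
grip_width: 0.001
grip_force: 2.3
```

Request:
{"fn": "drive_tool", "kwargs": {"motion": [[[0, 0, 0.4], [0, 0, 0], -1], [[0, 0, 0.4], [0, 0, 0], -1], [[0, 0, 0.4], [0, 0, 0], -1], [[0, 0, 0.2], [0, 0, 0], -1], [[0, 0, 0.2], [0, 0, 0], -1], [[0, 0, 0], [0, 0, 0], -1], [[0, 0, 0], [0, 0, 0], -1]]}}

```text
time: 18.02
position: [0.5238, -0.1441, 0.1565]
tool_rot: [-0.032, 2.53, -0.005]
ft_force: [-43.7, 2.8, 44.2]
grip_width: 0.008
grip_force: 30.8
```

Request:
{"fn": "drive_tool", "kwargs": {"motion": [[[0, 0, -0.2], [0, 0, 0], -1], [[0, 0, 0], [0, 0, 0], -1], [[0, 0, 0], [0, 0, 0], -1]]}}

```text
time: 18.4
position: [0.5234, -0.1439, 0.1567]
tool_rot: [-0.032, 2.53, -0.007]
ft_force: [-21.2, 0.5, 22.4]
grip_width: 0.006
grip_force: 15.3
```

Request:
{"fn": "drive_tool", "kwargs": {"motion": [[[0, 0, 0], [0, 0, 0], -1], [[0, 0, 0], [0, 0, 0], -1], [[0, 0, 0], [0, 0, 0], -1], [[0, 0, 0], [0, 0, 0], -1], [[0, 0, 0], [0, 0, 0], -1], [[0, 0, 0], [0, 0, 0], -1], [[0, 0, 0], [0, 0, 0], -1], [[0, 0, 0], [0, 0, 0], -1], [[0, 0, 0], [0, 0, 0], -1], [[0, 0, 0], [0, 0, 0], -1]]}}

```text
time: 19.65
position: [0.5235, -0.1439, 0.1567]
tool_rot: [-0.032, 2.53, -0.007]
ft_force: [-21.2, -0.8, 23.1]
grip_width: 0.008
grip_force: 15.3
```

Held home at 31 N for well over a second; now release along the axis and back away.

Request:
{"fn": "drive_tool", "kwargs": {"motion": [[[0, 0, -0.6], [0, 0, 0], -1], [[0, 0, -0.8], [0, 0, 0], -1], [[0, 0, -1.5], [0, 0, 0], -1], [[0, 0, -2], [0, 0, 0], -1], [[0, 0, -2], [0, 0, 0], -1], [[0, 0, -2], [0, 0, 0], -1], [[0, 0, 0], [0, 0, 0], -1], [[0, 0, 0], [0, 0, 0], -1]]}}

```text
time: 20.65
position: [0.4728, -0.1432, 0.2274]
tool_rot: [-0.033, 2.532, -0.008]
ft_force: [0.3, -0.2, -0.1]
grip_width: 0.005
grip_force: 0.0
```

```bash
python3 - <<'E'
from h import *
s=ctrl.get_state();print(s["time"],s["position"],s["ft_force"])
a=ctrl.get_image("side")[:,:,::-1];b=ctrl.get_image("wrist")[:,:,::-1]
crop(a,225,425,190,440,2,"pics/t.png");im=cv2.imread("pics/t.png")
o=np.zeros((500,800,3),np.uint8);o[:,:400]=im;o[:300,400:]=cv2.resize(b,(400,300));cv2.imwrite("pics/end.png",o)
E
```

```text
20.65 [ 0.4727995  -0.14320506  0.22743   ] [ 0.32963003 -0.18767886 -0.09997581]
```

View pics/end.png

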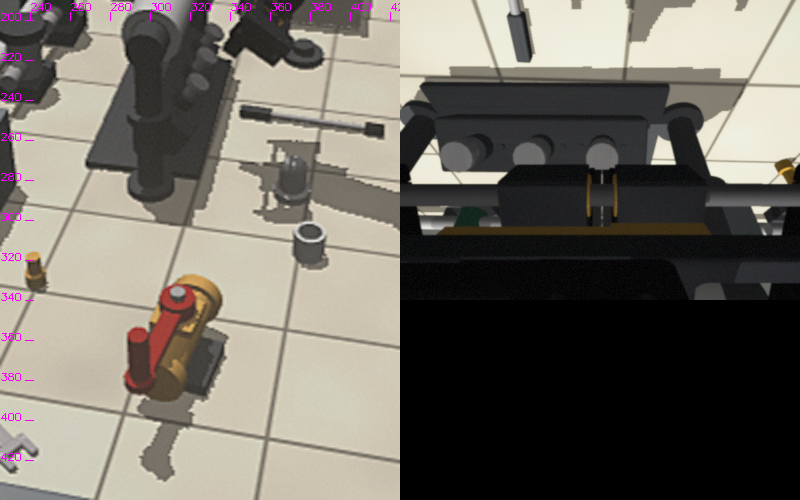

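```bash
python3 - <<'E'
from h import *
D=cam("side")
f=lambda x,y:(225+x/2,190+y/2)
g=atz(D,f(138,333),.1635);p=atz(D,f(178,292),.112);a=atz(D,f(200,293),.06);b=atz(D,f(167,378),.06)
for u,v in((p,g),(a,b)): print(u,v,np.degrees(np.arctan2(*(v-u)[1::-1])))
print(p-g,np.linalg.norm((p-g)[:2]))
E
```

```text
[0.49410248 0.27508508 0.112     ] [0.50916386 0.38692178 0.1635    ] 82.329950803464
[0.47995632 0.22105341 0.06      ] [0.48975186 0.35061802 0.06      ] 85.67646181561715
[-0.01506139 -0.1118367  -0.0515    ] 0.11284632120371556
```

```bash
python3 -c "
from bench import ctrl
print(ctrl.close_job())"
```

```text
the job is handed in; nothing more can be done
None
```

I handed the job in at 20.7 s: I swung the valve lever until it met its open stop (about 25 N felt), found the left plunger free by feel, held it home for over 1.25 s and let it spring out. The middle plunger was locked (35 N at most on it), I did not test the right one, and the last picture shows the lever where I left it and all three plungers out.

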